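# Load a drive under the spring clip of a test dock

### The arm

A 6-joint arm with a two-finger parallel gripper is mounted at the origin on the work surface. World frame = base frame: x ahead of the robot, y to its left, z up, the work surface at z = 0. Lengths are in m, angles in rad, forces in N, time in s.
With the tool pointing down it reaches from about 0.3 to 0.85 m from the base axis. Payload 5.4 kg.
Tool frame: the origin (TCP) lies midway between the tips of the shut fingers; the grasp point (between the pads) lies 19 mm behind it; z points along the fingers, y is the line along which they close (so a half turn about z gives the same grasp; the last joint's range is limited). The gripper opens to 85 mm and grips with 20 to 120 N. Pads are 22 mm wide; open, the fingers measure 114 mm over their backs; the gripper's body (76 mm by 85 mm) begins 54 mm behind the grasp point. The pads swing forward as they close: fully open they stand 13 mm farther back than shut.
Start: joints at [-1.441, 0.158, 1.597, -0, 1.386, -0.21], TCP at [0.192, -0.542, 0.231] pointing down, gripper open.
Joint ranges: [-2.91, 2.91], [-0.94, 2.29], [0.18, 2.7], [-1.29, 4.43], [0.17, 2.64], [-3, 3]. Speed limits (rad/s): [2.57, 2.57, 3.14, 3.14, 3.14, 3.14].

### API

Orientations are given as a unit quaternion [w, x, y, z].
In Python, from bench import manip, jaws, inverse_kinematics, snapshot gives the robot as it stands. Calls block until the motion is done:
- manip.move_to(position, orientation): joint-space move of the TCP to a pose.
- manip.movel(position, velocity=0.15, ori=None, until_force=None): straight line of the TCP; ori=None keeps the orientation; velocity is the mean speed in m/s. With until_force (N) it stops when the force on the tool has changed by that much, and returns True; else False.
- manip.move_j(angles): joint-space move.
- jaws.move_gripper(opening, f_grip=None): opening from 0.0 (shut) to 1.0 (fully open); f_grip is the grip in N (None keeps the last); returns when the fingers have stopped.
- manip.pause(seconds).
- inverse_kinematics(position, orientation): joint angles nearest the present ones, or None.
- manip.get_obs(): the state.
- snapshot(name): name is "side" or "top" or "wrist"; returns a dict with "image" (400x640x3 uint8, red, green, blue), "intrinsics" (3x3 intrinsics, pixels), "pose" (4x4, takes a point from camera to world coordinates). Camera axes: x right, y down, z forward; pixel columns grow to the right and rows downward; lengths in m; the calibration is good to about 2 mm. A picture is of the moment at which its call begins. There is no depth.
A pose or a line that the arm cannot do raises manip.PlanningError and nothing moves.
- manip.hand_in(): hands the job in; it is judged then, once.
The state is a dict: "clock": time; "q": joint angles; "qd": joint speeds; "tau": joint torques, N m; "ee_pos": TCP position; "tool_rot": TCP orientation; "force": force on the tool from outside, world axes, zero at the start; "wrist_torque": the same for the moment, N m; "grip_width": opening from 0.0 (shut) to 1.0 (fully open); "gripper_force": force on a finger pad.
Only numpy, scipy, OpenCV 4.12 (cv2) and the standard library are available. Lean on these libraries where they do the work, as an engineer would, in place of code of your own. Each camera call takes 0.05 s, during which the arm holds its last target. There are 200 camera calls.

### The job

Load the dark drive with the blue label into the test dock using only your fingertips: with one fingertip press the clip's yellow pad down and keep it down, while the other fingertip pushes the drive along the bed, beneath the raised nose, fully home against the end stop. Then let the pad come up so that the clip holds the drive, and move clear. Do not lift or tip the drive, and leave everything else on the bench where it lies.

Things in the scene. Friction and masses are not known exactly. Their poses are not given: they have to be found in the camera images.
- dock: Grey and aluminium drive test dock, fixed, 215 mm long (its x -145 to +70) and 137 wide (y -45 to +92). Origin: on the bench, under the centre of the fully home drive. +x: the way the drive goes in; +y: the clip's side; z up. Drive slides on bed strips 20 mm above the bench between guide walls (inner faces y = +/-36, tops at 24 mm, x -132 to +50). Black end stop: face at x = +50, 34 mm tall.
- dock_slot_mouth (a point): Open rear end of the dock's finger slot, at dock x = -132, y = 0, 20 mm up (bed height). The slot runs from here to x = -30 under the drive, 48 mm wide (y -24 to +24), floor 8 mm above the bench, so a fingertip behind the drive may reach below the bed. The clip's steel shaft (8 mm thick) lies along x at dock y = 52, 30 mm up, from x = -142 to +53.
- drive: Dark grey flat drive with a blue label, 100 (its x) x 70 x 9.5 mm, about 0.1 kg, on the dock's bed part-way in: it starts 38 to 54 mm short of home. Origin: centre of its underside; +x is the front edge, which meets the end stop; z up. Home: its origin at x = 0 in the dock's frame. Slides easily (under 2 N).
- drive_rear (a point): Middle of the rear edge of the drive, half-way up its 9.5 mm thickness (25 mm above the bench): where it is pushed, along the dock's +x.
- clip (a joint): Angle (rad) of the see-saw spring clip; axis along dock x. 0: pad up, nose down, 4.5 mm below the drive's top, barring its way (pushing the drive does not lift it). Pressing the pad raises it to the stop at 0.38 (nose 4 mm clear of the drive); above 0.25 the drive passes. 2.5 N on the pad starts it, 5.5 N reaches the stop; it springs back when let go. About 0.19 when resting on the drive.
- clip_pad (a point): Centre of the top of the clip's yellow press pad, a smooth strip 112 mm long (dock x -140 to -28) and 26 mm wide (dock y 61 to 87). Its centre is at dock x = -84, y = 74; its top is about 28 mm above the bench when up and 20 mm when fully pressed. A fingertip can slide along it while pressing.
- clip_nose (a point): Underside of the clip's orange nose, a 6 mm thick rounded bar along the dock's x (from x = 18 to 42), at dock y = 28; 25 mm above the bench when the clip is up, so it reaches 7 mm in over the edge of the home drive.
- old_drive: Bystander, loose: silver drive with a white label, 100 x 70 x 9.5 mm, lying on the bench. Origin: centre of its underside.
- screwdriver: Bystander, loose: screwdriver with a red handle, 150 mm long, lying on the bench along its x, handle to -x.
- screw_tray: Bystander, loose: open steel screw tray, 85 x 65 x 18 mm. Origin: centre of its underside.
- memory_module: Bystander, loose: green memory module, 68 x 30 x 4 mm, lying flat. Origin: centre of its underside.
- paste_jar: Bystander, loose: white jar with a blue cap, 38 mm across, 50 mm tall. Origin: centre of its underside.
- cleaner: Bystander, loose: blue bottle with a white cap, 44 mm across, 75 mm tall. Origin: centre of its underside.

How it is judged:
By the outcome, as a careful person would: the job done as asked, in the order asked, and still so for the second after the job is handed in, with the robot touching nothing.
It also fails if it takes over 43 s, if anything falls off the work surface, if the arm or the gripper's body presses on something with over 40 N, if the wrist force passes 120 N, or if a joint passes its speed limit or range.

## Working session

There is one attempt and no reset: what is moved stays moved. The work goes in short steps, each a Python script; the robot and the scene stay as the last script left them, time stands still between calls to the robot, and variables do not carry over. Pictures are saved under pics/ and viewed, at most 10 in all, crops included, and the job is handed in when it is done.

```bash
ls; mkdir -p pics
python3 - <<'E'
from bench import manip,snapshot
import cv2,numpy as np
for n in("top","side"):
    s=snapshot(n); cv2.imwrite(f"pics/{n}0.png",s["image"][:,:,::-1]); np.savez(f"{n}0.npz",**s)
    print(n,s["intrinsics"].tolist(),np.round(s["pose"],4).tolist())
print(manip.get_obs())
E
```

```text
pics
top [[468.1170267318806, 0.0, 315.90821134001885], [0.0, 468.1170267318806, 189.03094548118293], [0.0, 0.0, 1.0]] [[0.1076, -0.9697, 0.2195, 0.4593], [-0.9942, -0.1048, 0.0243, 0.0854], [-0.0005, -0.2209, -0.9753, 0.9034], [0.0, 0.0, 0.0, 1.0]]
side [[456.92447660144126, 0.0, 311.3141935705561], [0.0, 456.92447660144126, 200.37079991432202], [0.0, 0.0, 1.0]] [[-0.9824, -0.1182, 0.1444, 0.5103], [-0.1857, 0.6946, -0.695, 0.6972], [-0.0182, -0.7096, -0.7044, 0.6434], [0.0, 0.0, 0.0, 1.0]]
{'clock': 0.1, 'q': array([-1.44108872e+00,  1.59019621e-01,  1.59812005e+00, -6.19988936e-06,
        1.38618234e+00, -2.10079534e-01]), 'qd': array([-0.00069616,  0.00113485, -0.00287944, -0.00138426, -0.0003417 ,
        0.00017522]), 'tau': array([-3.99052587e-04, -3.96990180e+01, -3.32338107e+01, -3.21986745e-04,
        4.14454815e-03,  8.77033017e-06]), 'ee_pos': array([ 0.19155723, -0.54157785,  0.23038959]), 'tool_rot': array([-8.64103601e-04,  9.85602302e-01,  1.69077954e-01,  3.16943028e-05]), 'force': array([-0.54393728, -0.10340788,  0.15718561]), 'wrist_torque': array([-0.04130659,  0.04576754, -0.01545986]), 'gripper_force': 0.0, 'grip_width': 1.001386154787957}
```

View pics/top0.png

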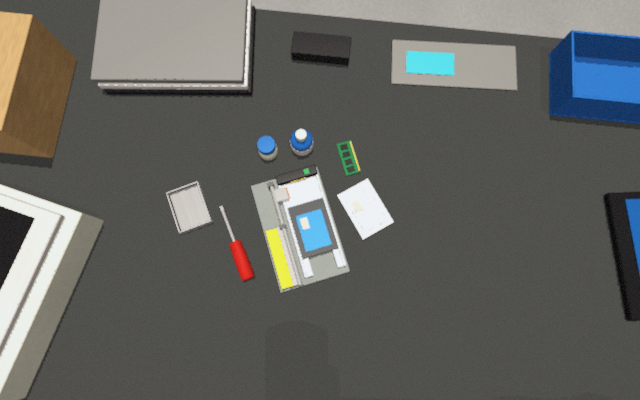

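View pics/side0.png

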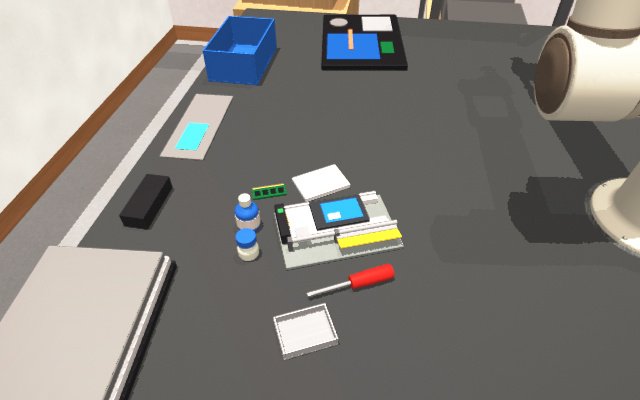

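The top view shows the dock at about (300,230). Its yellow pad is at (281,258), the end stop at (297,173) and the drive at (313,229), so dock +x points up the image. Next I'll measure the pad, end stop and drive.

```bash
cat > h.py <<'E'
import numpy as np,cv2
def ray(s,uv,z):
    uv=np.atleast_2d(uv).astype(float); d=np.c_[uv,np.ones(len(uv))]@np.linalg.inv(s["intrinsics"]).T@s["pose"][:3,:3].T
    o=s["pose"][:3,3]; return (o+d*((z-o[2])/d[:,2:]))[:,:2]
def big(m):
    n,l,st,_=cv2.connectedComponentsWithStats(m.astype(np.uint8)); return (l==1+np.argmax(st[1:,4])).astype(np.uint8)
def rect(s,m,z):
    c=max(cv2.findContours(m,cv2.RETR_EXTERNAL,cv2.CHAIN_APPROX_NONE)[0],key=cv2.contourArea)
    w=ray(s,c[:,0],z).astype(np.float32)*1000
    return cv2.minAreaRect(w)
E
python3 - <<'E'
from h import *
roi={"top":(160,300,245,352),"side":(185,265,270,405)}
for n in("top","side"):
    s=dict(np.load(f"{n}0.npz")); im=s["image"]; h=cv2.cvtColor(im,cv2.COLOR_RGB2HSV)
    R=np.zeros(im.shape[:2],bool); a=roi[n]; R[a[0]:a[1],a[2]:a[3]]=1
    H,S,V=h[...,0],h[...,1].astype(int),h[...,2]
    y=big(R&(abs(H.astype(int)-30)<6)&(S>150)&(V>80)); print(n,"pad",rect(s,y,.028))
    b=big(R&(abs(H.astype(int)-105)<12)&(S>120)&(V>80)); print("label",rect(s,b,.0295))
    d=big((R&(V<95)&(S<110))) if n=="side" else None
    c=im[a[0]:a[1],a[2]:a[3],::-1]; cv2.imwrite(f"pics/{n}c.png",cv2.resize(c,None,fx=4 if n=="top" else 5,fy=4 if n=="top" else 5,interpolation=2))
E
```

```text
top pad ((518.9107055664062, 161.74978637695312), (110.23622131347656, 20.618642807006836), 23.020709991455078)
label ((577.4903564453125, 103.95559692382812), (70.07181549072266, 50.44459533691406), 23.60835075378418)
side pad ((518.7514038085938, 164.28463745117188), (113.00753021240234, 21.29230499267578), 22.917387008666992)
label ((576.910400390625, 105.75222778320312), (71.38639068603516, 51.982421875), 22.92241096496582)
```

View pics/topc.png

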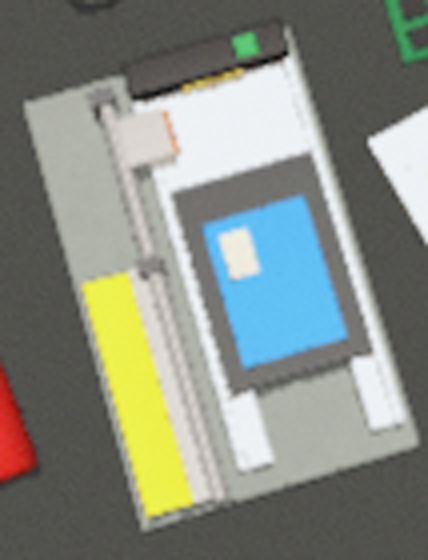

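The crop shows a yaw of about 23°. The drive's rear edge is near crop (303,370), clear of the slot floor. The inner ~5 mm of the pad isn't yellow, so I take the lateral position from the drive. That puts the dock origin at about (626,126) mm. I'll move above the staging point and check.

```bash
cat >> h.py <<'E'
yaw=np.radians(23.0); ex=np.array([np.cos(yaw),np.sin(yaw)]); ey=np.array([-ex[1],ex[0]]); O=np.array([.626,.1256])
Q=[0,np.cos(yaw/2),np.sin(yaw/2),0]
def W(x,y,z): return [*(O+ex*x/1000+ey*y/1000),z/1000]
def D(p): d=(np.array(p[:2])-O)*1000; return np.round([d@ex,d@ey,p[2]*1000],1)
E
python3 - <<'E'
from h import *
from bench import manip,jaws,snapshot
jaws.move_gripper(0.72)
manip.move_to(W(-127,38,100),Q)
manip.movel(W(-127,38,60),0.1)
o=manip.get_obs(); print(o["clock"],D(o["ee_pos"]),o["grip_width"],o["force"])
a=snapshot("top"); b=snapshot("wrist"); np.savez("w.npz",**b); c=snapshot("side")
A=cv2.resize(c["image"][150:290,250:430],(720,560),interpolation=2)
cv2.imwrite("pics/s1.png",A[:,:,::-1]); cv2.imwrite("pics/w1.png",b["image"][:,:,::-1])
E
```

```text
3.6083 [-127.    37.8   60. ] 0.7266049442037911 [-0.28403119  0.02605463 -0.61283866]
```

View pics/w1.png

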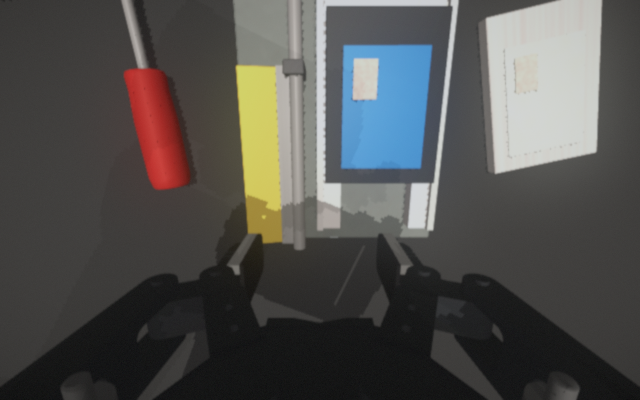

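View pics/s1.png

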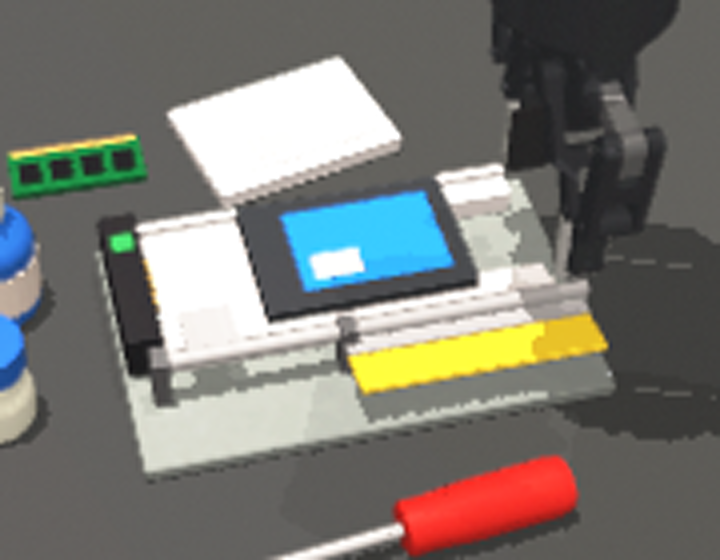

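The wrist view is aligned with the dock. The drive's rear edge is at row 183 (cols 326–437), the yellow pad is at cols 238–282, and the fingertips are at cols ~245–262 and 377–398, row ~237. I'll cast these points into the dock frame.

Run:
```python
from h import *
s=dict(np.load("w.npz"))
def p(n,uv,z): print(n,[D([*q,z]).tolist() for q in ray(s,uv,z)])
p("drive rear L,R",[(326,184),(437,184)],.0295)
p("label corners",[(342,45),(431,45),(341,168),(422,170)],.0295)
p("pad rear outer/inner, front outer/inner",[(249,243),(282,241),(238,66),(278,66)],.028)
p("shaft rear end, mid",[(299,248),(294,100)],.034)
p("bed rear corners",[(318,231),(433,234)],.020)
for z in(.06,.066): p("tips L out,in R in,out",[(245,236),(262,236),(377,236),(398,236)],z)
```

```text
drive rear L,R [[-98.4, 32.6, 29.5], [-98.3, -38.7, 29.5]]
label corners [[-17.9, 24.1, 29.5], [-17.8, -26.4, 29.5], [-88.0, 23.2, 29.5], [-89.3, -28.2, 29.5]]
pad rear outer/inner, front outer/inner [[-140.1, 85.2, 28.0], [-138.6, 62.5, 28.0], [-28.6, 84.4, 28.0], [-28.5, 61.1, 28.0]]
shaft rear end, mid [[-141.0, 50.4, 34.0], [-47.8, 51.6, 34.0]]
bed rear corners [[-134.4, 37.9, 20.0], [-136.6, -43.9, 20.0]]
tips L out,in R in,out [[-121.6, 78.3, 60.0], [-121.5, 68.8, 60.0], [-121.5, 4.8, 60.0], [-121.5, -6.9, 60.0]]
tips L out,in R in,out [[-119.0, 76.6, 66.0], [-119.0, 67.5, 66.0], [-119.0, 6.1, 66.0], [-119.0, -5.1, 66.0]]
```

Everything agrees within 2 mm: drive rear at x ≈ -98, tips at y ≈ 73 and 0. Now I'll press the pad.

Run:
```python
from h import *
from bench import manip,snapshot
manip.movel(W(-125,37,40),0.1)
f0=manip.get_obs()["force"][2]
for t in(4,):
    r=manip.movel(W(-125,37,5),0.02,until_force=9)
o=manip.get_obs(); print(r,o["clock"],D(o["ee_pos"]),o["force"],f0)
c=snapshot("side"); b=snapshot("wrist")
A=np.hstack([cv2.resize(c["image"][180:270,270:420],(400,240)),cv2.resize(b["image"],(400,240))])
cv2.imwrite("pics/s2.png",A[:,:,::-1])
```

```text
True 5.25 [-124.9   35.8   16.7] [-1.14573719 -1.02112579  6.66860441] 0.5501349970302103
```

View pics/s2.png

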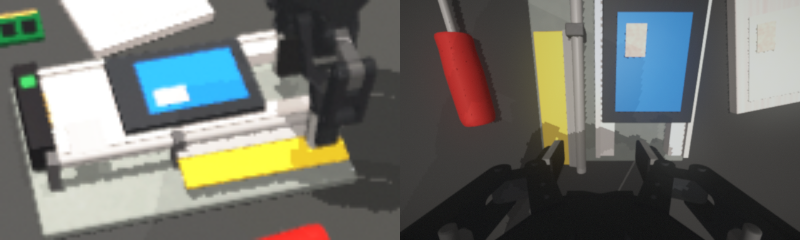

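The pad is pressed near its rear end, with the other finger behind the drive. I'll press a bit more to confirm the stop by its stiffness.

Run:
```python
from h import *
from bench import manip,snapshot
for z in(16,15,14,13):
    manip.movel(W(-125,37,z),0.02); manip.pause(.15)
    o=manip.get_obs(); print(o["clock"],D(o["ee_pos"]),o["force"])
    if o["force"][2]>10: break
```

```text
5.75 [-124.7   36.2   16.7] [-2.06633658 -4.49297194  6.7273086 ]
6.15 [-124.6   35.9   15.9] [-2.47773201 -4.87837953  8.48542306]
6.55 [-124.6   35.6   15.1] [-2.42417372 -6.37373531  9.6255458 ]
6.95 [-124.5   35.6   14.6] [-4.31643673 -6.9841638  14.47251952]
```

The force rises about 5 N per 0.5 mm, so the clip is at its stop. Now I'll push.

Run:
```python
from h import *
from bench import manip,snapshot
def rep(r):
    o=manip.get_obs(); f=o["force"]; print(r,o["clock"],D(o["ee_pos"]),np.round([f[:2]@ex,f[:2]@ey,f[2]],1))
manip.movel(W(-124,35.6,13.8),0.02); rep(0)
for x in (-100,-80,-68):
    r=manip.movel(W(x,35.6,13.8),0.03,until_force=12); rep(r)
    if r: break
if not r: rep(manip.movel(W(-54,35.6,13.8),0.02,until_force=10))
b=snapshot("wrist"); c=snapshot("side"); np.savez("w2.npz",**b); 
A=np.hstack([cv2.resize(c["image"][180:270,270:420],(400,240)),cv2.resize(b["image"],(400,240))])
cv2.imwrite("pics/s3.png",A[:,:,::-1])
```

```text
0 7.2 [-124.4   35.3   14.6] [-6.5 -1.  12.6]
False 8.15 [-102.5   36.7   14.1] [-12.3   2.2  16.7]
False 8.9667 [-82.5  36.8  14.2] [-12.2   2.7  18. ]
False 9.5167 [-69.8  36.8  14.4] [-10.1   3.4  16. ]
True 9.825 [-70.   37.   14.7] [-4.1  0.6  9.1]
```

View pics/s3.png

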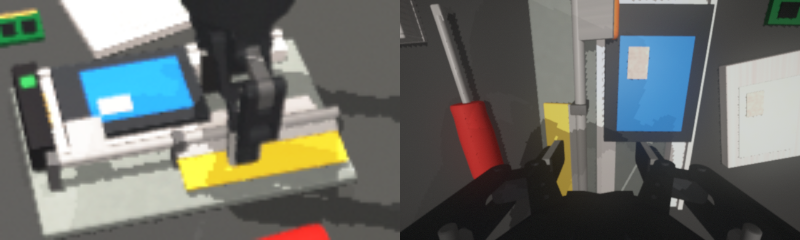

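The drive's front is already under the nose. The stop was only a dip in pad friction, so I'll continue in small monitored steps.

Run:
```python
from h import *
from bench import manip,snapshot
for x in np.arange(-66,-50,1.5):
    manip.movel(W(x,35.6,13.8),0.02)
    o=manip.get_obs(); f=o["force"]; fx=f[:2]@ex; print(x,o["clock"],D(o["ee_pos"]),np.round([fx,f[:2]@ey,f[2]],1))
    if fx<-24: break
b=snapshot("wrist"); c=snapshot("side"); np.savez("w2.npz",**b); 
A=np.hstack([cv2.resize(c["image"][180:270,270:420],(400,300)),cv2.resize(b["image"],(400,300))])
cv2.imwrite("pics/s4.png",A[:,:,::-1])
```

```text
-66.0 10.3 [-69.6  36.9  14.1] [-14.9   2.7  21. ]
-64.5 10.55 [-66.9  36.9  14.3] [-11.6   3.6  16.8]
-63.0 10.8 [-66.7  37.   14.1] [-16.9   3.   21.3]
-61.5 11.05 [-63.9  36.9  14.3] [-11.8   3.3  17.2]
-60.0 11.3 [-62.7  37.   14.3] [-13.3   3.3  17.2]
-58.5 11.55 [-61.1  36.9  14.3] [-13.1   2.6  18.5]
-57.0 11.8 [-61.1  36.9  14.2] [-17.9   2.7  22.7]
-55.5 12.05 [-61.1  37.   14.1] [-23.3   2.2  27. ]
-54.0 12.3 [-61.   37.   14.1] [-29.2   2.3  31.4]
```

View pics/s4.png

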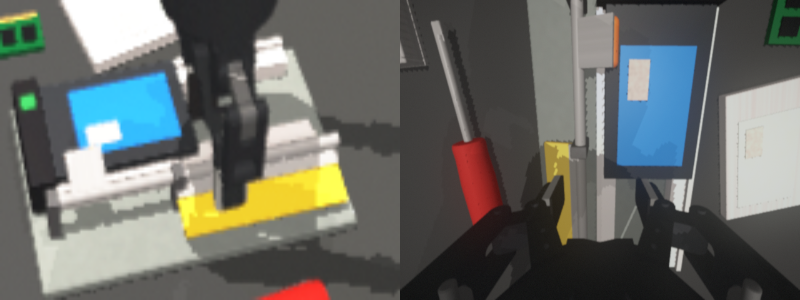

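It stopped hard at TCP x = -61.0, exactly where home should be (rear at -50). I'll back off a few mm with the pad still pressed, check, then lift.

Run:
```python
from h import *
from bench import manip,snapshot
manip.movel(W(-67,36,13.8),0.03); manip.pause(.2)
o=manip.get_obs(); print(o["clock"],D(o["ee_pos"]),o["force"])
manip.movel(W(-67,36.5,40),0.05)
manip.movel(W(-67,36.5,100),0.1)
manip.movel(W(-110,36.5,180),0.15)
manip.pause(.3)
o=manip.get_obs(); print(o["clock"],D(o["ee_pos"]),o["force"])
b=snapshot("wrist"); c=snapshot("side"); t=snapshot("top"); np.savez("w3.npz",**b); np.savez("t3.npz",**t)
for n,s in(("w",b),("t",t),("s",c)):
    im=s["image"];H,S,V=cv2.split(cv2.cvtColor(im,cv2.COLOR_RGB2HSV))
    R=np.zeros(im.shape[:2],bool);a={"t":(160,300,245,352),"s":(185,265,270,405),"w":(0,400,200,520)}[n];R[a[0]:a[1],a[2]:a[3]]=1
    r=rect(s,big(R&(abs(H.astype(int)-105)<12)&(S>120)&(V>80)),.0295); print(n,D([r[0][0]/1000,r[0][1]/1000,0]),r)
A=np.hstack([cv2.resize(c["image"][180:270,270:420],(400,300),interpolation=2),cv2.resize(b["image"],(400,300))])
cv2.imwrite("pics/s5.png",A[:,:,::-1])
```

```text
13.1833 [-64.6  36.1  15.3] [0.99308823 3.38194258 6.42684817]
15.6667 [-110.2   36.7  179.2] [-0.41267307  0.60413952 -0.59306382]
w [-4.9 -2.3  0. ] ((622.38427734375, 121.59707641601562), (69.74625396728516, 49.84330749511719), 23.190305709838867)
t [ 30.2 -23.8   0. ] ((663.0826416015625, 115.43523406982422), (0.0, 0.0), 0.0)
s [-5.   0.4  0. ] ((621.2398681640625, 124.0624008178711), (71.61660766601562, 52.04756164550781), 22.926340103149414)
```

View pics/s5.png

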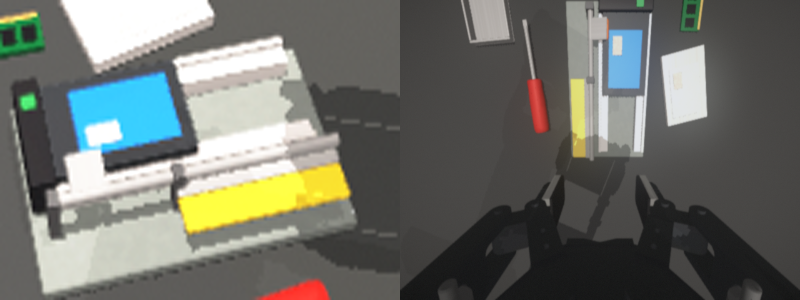

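The label centre is at x = -4.9 with its -4.8 mm offset, so the drive is home. It sits level under the nose with the clip down on it, and the tools around it have not moved.

```bash
python3 -c "
from bench import manip
print(manip.hand_in())"
```

```text
the job is handed in; nothing more can be done
None
```

The drive is fully home against the end stop with the clip holding it; the arm is clear, nothing else on the bench appears to have moved, and I handed the job in at about 16 s.

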